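# Check the puck press die with the go/no-go plug gauge

## Task

Check the bore of the round steel press die with the bridge-shaped plug gauge: put the gauge's thinner go leg into the bore all the way down to the bench, lift it out, then press the underside of the thicker no-go leg down on the mouth of the same bore for about a second to confirm that it will not enter. Afterwards stand the gauge back on the bench on its two legs, clear of the die, and let go.

Things in the scene. Friction and masses are not known exactly. Their poses are not given: they have to be found in the camera images.
- plug_gauge: Loose bridge-shaped gauge, 0.45 kg, on two solid round steel legs 60 mm tall, axes 76 mm apart (go leg at +38 mm on its x axis, no-go at -38), joined by a flat bar at 44 to 56 mm height. Upright black grip in the middle, 30 x 30 mm, faces square to x and y, from 56 to 116 mm; grip its upper part, above the leg tops, across either pair of faces. Origin at foot level midway between the legs, z up.
- go_foot (a point): Centre of the underside of the gauge's go leg: the thinner leg, 32 mm diameter and plain, with a tapered nose (20 mm at the tip, full diameter 10 mm up).
- nogo_foot (a point): Centre of the underside of the gauge's no-go leg: the thicker leg, 42 mm diameter, flat-ended, with two dark rings round it.
- press_die: Thick dark steel ring fixed to the bench, 64 mm outside diameter, 40 mm high, with an upright 36 mm through bore that ends on the bench. Origin on the bore's axis at bench height, z up. With the go leg in it the no-go leg hangs free outside and both feet reach the bench together. (The tin, tape and stepped plug nearby are not it.) The cabinet behind begins near x = 0.58 m: keep clear of it.
Mind the look-alikes: they are no part of the job. What is shaped like the press_die but green is not meant.

How it is judged:
On the way, in this order (a step that is already met when the one before it is completed fails the run):
1. the go leg is in the die's bore, upright and fully down (foot within 10 mm of the bench) (horizontal distance between go_foot and press_die below 0.008 m and z of go_foot in the frame of press_die below 0.01 m and angle between plug_gauge's own z axis and vertical below 0.17 rad), for 0.1 s.
2. the no-go leg is pressed upright on the bore's mouth with more than 1 N (axis within 12 mm of the bore's) and stays outside (horizontal distance between nogo_foot and press_die below 0.012 m and z of nogo_foot in the frame of press_die between 0.034 and 0.046 m and contact force between plug_gauge and press_die above 1 N and angle between plug_gauge's own z axis and vertical below 0.17 rad), for 0.3 s.
At the end, for the whole second after the job is handed in: The gauge stands still and upright (within 10 degrees) on the bench on its two legs, neither leg in the die and nothing of it touching the die (go leg's axis more than 48 mm, no-go leg's more than 53 mm from the bore's axis) (height (world z) of plug_gauge below 0.006 m and angle between plug_gauge's own z axis and vertical below 0.17 rad and horizontal distance between go_foot and press_die above 0.048 m and horizontal distance between nogo_foot and press_die above 0.053 m and contact force between plug_gauge and press_die below 0.1 N and linear speed of plug_gauge below 0.02 m/s).
It also fails if it takes over 58 s, if anything falls off the work surface, if the arm or the gripper's body presses on something with over 40 N, if the wrist force passes 120 N, or if a joint passes its speed limit or range.

## Robot

A 7-joint arm with a two-finger parallel gripper is mounted at the origin on the work surface; the furniture and walls round the work are solid. World frame = base frame: x ahead of the robot, y to its left, z up, the work surface at z = 0. Lengths are in m, angles in rad, forces in N, time in s.
With the tool pointing down it reaches from about 0.4 to 0.85 m from the base axis. Payload 10.4 kg.
Tool frame: the origin (TCP) lies between the finger pads; the fingertips stand 14 mm ahead of it and the grasp point (between the pads) lies 5 mm behind it; z points along the fingers, y is the direction in which the jaws open and shut (so a half turn about z gives the same grasp; the last joint's range is limited). The gripper opens to 87 mm and grips with 3 to 60 N. Pads are 19 mm wide; open, the fingers measure 117 mm over their backs; the gripper's body (75 mm by 190 mm) begins 51 mm behind the grasp point.
Start: joints at [1.295, 0.332, -0.065, 1.46, 0.022, 1.35, -0.088], TCP at [0.156, -0.605, 0.237] pointing down, gripper open.
Joint ranges: [-2.6, 2.6], [-0.5, 2.12], [-1.47, 1.34], [0.16, 2.42], [-1.27, 4.41], [0.06, 2.06], [-2.6, 2.6]. Speed limits (rad/s): [2.22, 2.22, 2.79, 2.79, 3.14, 3.14, 3.14].

## Interface

Orientations are given as a unit quaternion [x, y, z, w].
In Python, from bench import readout, camera, calibration, order gives the robot as it stands.
- The arm moves only by the tool apply_moves, never from a script. Its argument "deltas" is a list of rows, each an object with "translation": the shift along the world's x, y, z in m, a list of three; "turn": the turn, a rotation vector about the world's x, y, z in rad, a list of three; "hand": the finger opening in m, from 0 to 0.087. A call has 1 to 5 rows; each row shifts and turns the pose as measured when the row begins; what a row does not reach is not made up. A row lasts 1/10 s, in which the tool goes at most 50 mm and 8.59 degrees, less where a joint would pass 70% of its speed; a pose out of reach is approached as far as the arm can. A call with a gripper value outside its range is refused whole. The fingers move at their own pace and stop on an object; "newtons" is the grip in N (left out, the last holds). Time passes only in rows, so rows that do not move let the fingers close. It gives the time, the measured TCP pose, the force and the opening at its end, in the units of the state.
- readout.read_state(): the state, without advancing time (a new reading comes with each control period).
- camera(name): name is "scene" or "top" or "wrist"; returns the picture (420x560x3 uint8, red, green, blue); there is no depth.
- calibration(name): a dict with "fx", "fy", "cx", "cy" (pixels), "D" ([k1, k2, p1, p2, k3] as OpenCV has them; the pictures are not rectified), "extrinsics" (4x4, takes a point from world to camera coordinates). Camera axes: x right, y down, z forward; pixel columns grow to the right and rows downward; lengths in m; the calibration is good to about 2 mm. A picture is of the moment at which its call begins: read the wrist's pose just before it. calibration takes no time and is no camera call; for the wrist camera it gives the pose at the moment of the call.
- order.close_job(): hands the job in, once; it reports no verdict.
The state is a dict: "time": time; "joint_positions": joint angles; "joint_vel": joint speeds; "joint_torque": joint torques, N m; "ee_pos": TCP position; "eef_rot": TCP orientation; "ft_force": force on the tool from outside, world axes, zero at the start; "torque": the same for the moment, N m; "width": finger opening in m.
Only numpy, scipy, OpenCV 4.12 (cv2) and the standard library are available. Lean on these libraries where they do the work, as an engineer would, in place of code of your own. Each camera call takes 0.05 s, during which the arm holds its last target. There are 200 camera calls.

## Working session

There is one attempt and no reset: what is moved stays moved. The work goes in short steps, Python scripts to look and compute and a tool call to move; the robot and the scene stay as the last step left them, time stands still between calls to the robot, and variables do not carry over. Pictures are saved under pics/ and viewed, about 8 in all and at most 12, crops included, and the job is handed in when it is done.

Besides the shell and the picture viewer there is one more tool, called after ">>>" as name(argument=value, ...) on one line, values as JSON. apply_moves: Moves the arm, as the interface text tells. Its arguments: {"type":"object","properties":{"deltas":{"type":"array","items":{"type":"object","properties":{"translation":{"type":"array","items":{"type":"number"}},"turn":{"type":"array","items":{"type":"number"}},"hand":{"type":"number"}}}},"newtons":{"type":"number"}},"required":["deltas"]}

```bash
mkdir -p pics; cat > h.py <<'E'
import numpy as np, cv2
from bench import readout, camera, calibration, order
def snap(n,f):
    c=calibration(n); im=np.array(camera(n)); cv2.imwrite('pics/'+f,im[:,:,::-1]); return c,im
def ray(c,uv,z):
    K=np.array([[c['fx'],0,c['cx']],[0,c['fy'],c['cy']],[0,0,1]])
    p=cv2.undistortPoints(np.array(uv,float).reshape(-1,1,2),K,np.array(c['D'],float)).reshape(-1,2)
    E=np.array(c['extrinsics']);R,t=E[:3,:3],E[:3,3]
    o=-R.T@t; d=np.c_[p,np.ones(len(p))]@R
    return o+d*((z-o[2])/d[:,2])[:,None]
def proj(c,P):
    E=np.array(c['extrinsics']);K=np.array([[c['fx'],0,c['cx']],[0,c['fy'],c['cy']],[0,0,1]])
    return cv2.projectPoints(np.array(P,float).reshape(-1,1,3),cv2.Rodrigues(E[:3,:3])[0],E[:3,3],K,np.array(c['D'],float))[0].reshape(-1,2)
E
python3 - <<'E'
from h import *
s=readout.read_state(); print(s['time'],s['ee_pos'],s['eef_rot'],s['width'],s['ft_force'])
for n in('scene','top'):
    c,im=snap(n,n+'0.png'); E=np.array(c['extrinsics']); print(n,-E[:3,:3].T@E[:3,3],c['fx'])
E
```

```text
0.0 [ 0.15622381 -0.60476914  0.23575211] [ 9.92018007e-01  1.26094230e-01 -1.35378880e-04 -7.08030728e-04] 0.08718086831726858 [ 1.07173856 -0.0647826  -0.47580821]
scene [-0.17131028  0.91419377  0.67074216] 469.95183392337793
top [0.27496878 0.03603801 1.13787501] 397.7188660079117
```

View pics/top0.png

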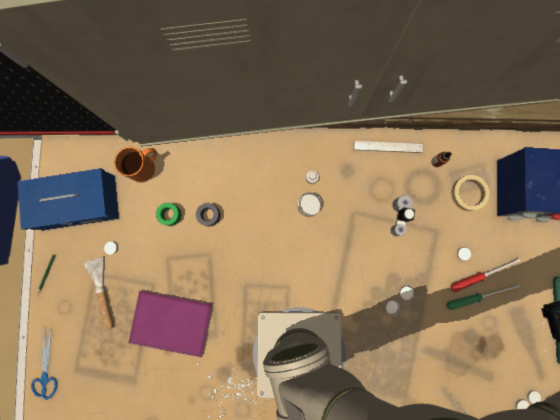

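View pics/scene0.png

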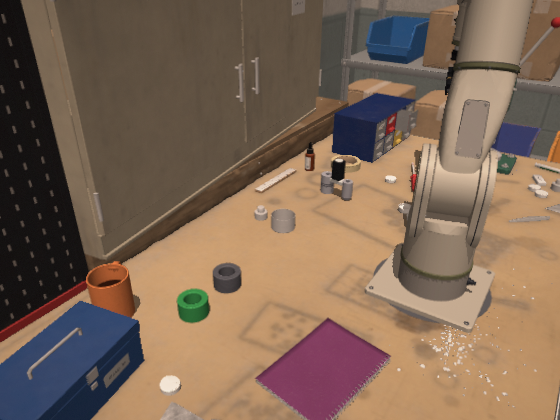

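Candidates for the die in the top view are the dark ring (208,214), the green ring (168,214, look-alike), the tin (310,204), the stepped plug (312,176) and the tape (470,192). I choose the dark ring. The gauge is at (404,214). Next I check both in a close crop and measure them.

```bash
python3 - <<'E'
from h import *
im=cv2.imread('pics/top0.png'); c=calibration('top'); c2=calibration('scene')
s=cv2.imread('pics/scene0.png')
f=lambda a:cv2.resize(a,(400,400),interpolation=cv2.INTER_CUBIC)
top=np.hstack([f(im[184:244,374:434]),f(im[184:244,178:238])])
cv2.imwrite('pics/crop1.png',top)
print('die top',ray(c,[[208,214]],.04),'die scene',ray(c2,[[227,272]],.04))
print('grip top',ray(c,[[405.5,214]],.116),'scene',ray(c2,[[339,161]],.116))
print('legs',ray(c,[[404,202],[400,229]],.06), 'scene', ray(c2,[[327,175],[347,183]],.06))
E
```

```text
die top [[0.38530201 0.25608553 0.04      ]] die scene [[0.38248691 0.26353201 0.04      ]]
grip top [[ 0.38144595 -0.27100982  0.116     ]] scene [[ 0.38055211 -0.27513454  0.116     ]]
legs [[ 0.42038786 -0.28460738  0.06      ]
 [ 0.34609705 -0.2716042   0.06      ]] scene [[ 0.4179972  -0.27687371  0.06      ]
 [ 0.34191062 -0.25974813  0.06      ]]
```

View pics/crop1.png

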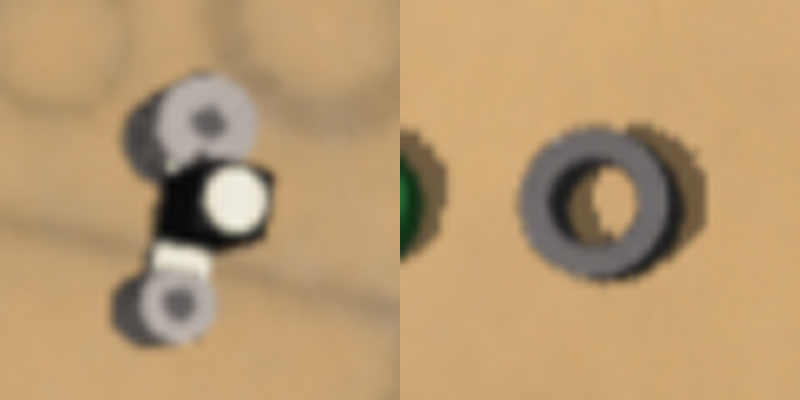

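The dark ring and the gauge are confirmed. The thick no-go leg is the far one (+x, crop pixel 207,118) and the go leg is the near one (178,303). Gauge centre is about (0.382,-0.275) and the die about (0.385,0.258). I move over the gauge and line up the jaws.

>>> apply_moves(deltas=[{"translation": [0.027, 0.04, 0], "turn": [0, 0, -0.06]}, {"translation": [0.027, 0.04, 0], "turn": [0, 0, -0.06]}, {"translation": [0.027, 0.04, 0], "turn": [0, 0, -0.06]}, {"translation": [0.027, 0.04, 0], "turn": [0, 0, -0.06]}, {"translation": [0.027, 0.04, 0], "turn": [0, 0, -0.06]}])

```text
invalid input
```

>>> apply_moves(deltas=[{"translation": [0.027, 0.04, 0], "turn": [0, 0, -0.06]}, {"translation": [0.027, 0.04, 0], "turn": [0, 0, -0.06]}, {"translation": [0.027, 0.04, 0]}, {"translation": [0, 0, 0]}])

```text
invalid input
```

```bash
python3 - <<'E'
from h import *
s=readout.read_state(); print(s['time'],s['ee_pos'],s['eef_rot'],s['joint_positions'])
snap('wrist','w1.png')
E
```

```text
0.1 [ 0.15623666 -0.60484139  0.23587116] [ 9.92018828e-01  1.26088434e-01 -1.11125199e-04 -5.83226124e-04] [ 1.29540461  0.33277533 -0.064708    1.46082209  0.02162447  1.34987895
 -0.08847319]
```

View pics/w1.png

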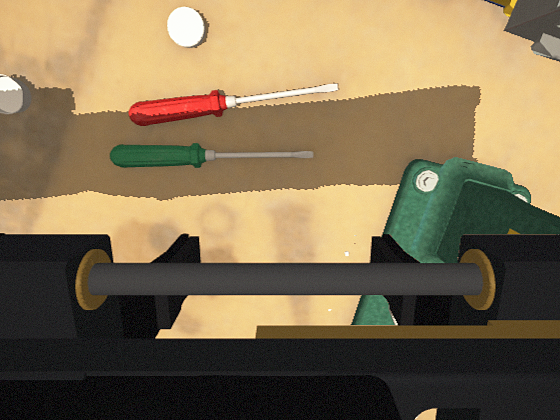

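The arm has not moved, because the calls were refused, probably since each row needs all three fields. The wrist view shows only screwdrivers and a green clamp. I retry with full rows.

>>> apply_moves(deltas=[{"translation": [0.027, 0.04, 0], "turn": [0, 0, -0.06], "hand": 0.087}, {"translation": [0.027, 0.04, 0], "turn": [0, 0, -0.06], "hand": 0.087}, {"translation": [0.027, 0.04, 0], "turn": [0, 0, -0.06], "hand": 0.087}, {"translation": [0.027, 0.04, 0], "turn": [0, 0, -0.06], "hand": 0.087}, {"translation": [0.027, 0.04, 0], "turn": [0, 0, -0.06], "hand": 0.087}])

```text
time: 0.65
ee_pos: [0.288, -0.4017, 0.2328]
eef_rot: [0.999, -0.035, -0.002, -0.002]
ft_force: [0.3, 0.2, 0.9]
width: 0.0874
```

>>> apply_moves(deltas=[{"translation": [0.02, 0.03, 0], "turn": [0, 0, -0.06], "hand": 0.087}, {"translation": [0.02, 0.03, 0], "turn": [0, 0, -0.06], "hand": 0.087}, {"translation": [0, 0.03, 0], "turn": [0, 0, 0], "hand": 0.087}, {"translation": [0, 0, 0], "turn": [0, 0, 0], "hand": 0.087}])

```text
time: 1.05
ee_pos: [0.3332, -0.3013, 0.2326]
eef_rot: [0.996, -0.093, -0.002, -0.002]
ft_force: [0.1, -0.8, -0.2]
width: 0.0868
```

```bash
python3 - <<'E'
from h import *
s=readout.read_state(); print(s['time'],s['ee_pos'],s['eef_rot'],s['joint_positions'])
c,_=snap('wrist','w2.png')
print(proj(c,[s['ee_pos'],[.382,-.275,.116],[.344,-.262,.06],[.42,-.281,.06]]))
E
```

```text
1.05 [ 0.33316955 -0.30134074  0.23258561] [ 0.99566588 -0.09296271 -0.00179913 -0.00203829] [ 0.94191244 -0.03535791 -0.29801152  1.88648572 -0.01244239  1.29412822
 -1.10945799]
[[282.16473806 265.60539544]
 [238.4539525  148.72302126]
 [241.81823205 184.56278596]
 [244.10091684  99.42723259]]
```

View pics/w2.png

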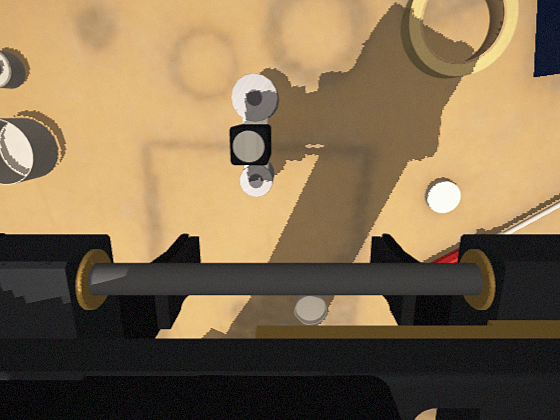

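The wrist view shows the gauge from above: no-go top near (254,97), go top near (257,180), grip top near (250,145). I cast rays from these.

```bash
python3 - <<'E'
from h import *
c=calibration('wrist'); im=cv2.imread('pics/w2.png')
g=ray(c,[[250.5,145]],.116); L=ray(c,[[254.5,97.5],[256.5,180]],.06)
d=L[0]-L[1]; print(g,L,np.linalg.norm(d),L.mean(0),np.degrees(np.arctan2(d[1],d[0])))
# dark grip bounding rect
m=(im[115:175,220:282].max(2)<45).astype(np.uint8)
k=max(cv2.findContours(m,cv2.RETR_EXTERNAL,2)[0],key=cv2.contourArea); r=cv2.minAreaRect(k);print(r)
print(ray(c,[[r[0][0]+220,r[0][1]+115]],.116))
E
```

```text
[[ 0.38287614 -0.28664025  0.116     ]] [[ 0.41972477 -0.29255952  0.06      ]
 [ 0.3455972  -0.27866764  0.06      ]] 0.07541804052126508 [ 0.38266098 -0.28561358  0.06      ] -10.614404023775524
((30.0, 29.0), (40.0, 40.0), 0.0)
[[ 0.38369117 -0.28642392  0.116     ]]
```

>>> apply_moves(deltas=[{"translation": [0.025, 0.0075, 0], "turn": [0, 0, 0], "hand": 0.087}, {"translation": [0.025, 0.0075, -0.01], "turn": [0, 0, 0], "hand": 0.087}, {"translation": [0, 0, -0.045], "turn": [0, 0, 0], "hand": 0.087}, {"translation": [0, 0, -0.04], "turn": [0, 0, 0], "hand": 0.087}, {"translation": [0, 0, 0], "turn": [0, 0, 0], "hand": 0.087}])

```text
time: 1.6
ee_pos: [0.3834, -0.2935, 0.136]
eef_rot: [0.995, -0.097, 0.0, 0.0]
ft_force: [-0.5, 0.3, 0.6]
width: 0.0872
```

>>> apply_moves(deltas=[{"translation": [0, 0.007, -0.02], "turn": [0, 0, 0], "hand": 0.087}, {"translation": [0, 0.001, -0.028], "turn": [0, 0, 0], "hand": 0.087}, {"translation": [0, 0, 0], "turn": [0, 0, 0], "hand": 0.087}])

```text
time: 1.9
ee_pos: [0.3835, -0.2894, 0.0905]
eef_rot: [0.995, -0.099, 0.001, 0.001]
ft_force: [-0.3, 0.6, -0.0]
width: 0.0874
```

>>> apply_moves(newtons=50, deltas=[{"translation": [0, 0.002, -0.004], "turn": [0, 0, 0], "hand": 0.02}, {"translation": [0, 0, 0], "turn": [0, 0, 0], "hand": 0.02}, {"translation": [0, 0, 0], "turn": [0, 0, 0], "hand": 0.02}, {"translation": [0, 0, 0], "turn": [0, 0, 0], "hand": 0.02}, {"translation": [0, 0, 0], "turn": [0, 0, 0], "hand": 0.02}])

```text
time: 2.4
ee_pos: [0.386, -0.2912, 0.0933]
eef_rot: [0.995, -0.1, 0.004, 0.003]
ft_force: [-0.5, 0.7, 0.9]
width: 0.0551
```

>>> apply_moves(deltas=[{"translation": [0, 0, 0], "turn": [0, 0, 0], "hand": 0.02}, {"translation": [0, 0, 0], "turn": [0, 0, 0], "hand": 0.02}, {"translation": [0, 0, 0], "turn": [0, 0, 0], "hand": 0.02}])

```text
time: 2.7
ee_pos: [0.3863, -0.291, 0.0939]
eef_rot: [0.995, -0.1, 0.004, 0.003]
ft_force: [0.6, 2.6, 0.8]
width: 0.0312
```

>>> apply_moves(deltas=[{"translation": [0, 0, 0], "turn": [0, 0, 0], "hand": 0.02}, {"translation": [0, 0, 0.03], "turn": [0, 0, 0], "hand": 0.02}, {"translation": [0, 0, 0.045], "turn": [0, 0, 0], "hand": 0.02}, {"translation": [0, 0, 0.045], "turn": [0, 0, 0], "hand": 0.02}, {"translation": [0, 0, 0], "turn": [0, 0, 0], "hand": 0.02}])

```text
time: 3.2
ee_pos: [0.3833, -0.2891, 0.2146]
eef_rot: [0.995, -0.1, 0.001, 0.001]
ft_force: [1.1, 0.1, -5.0]
width: 0.0297
```

>>> apply_moves(deltas=[{"translation": [0.01, 0.045, 0], "turn": [0, 0, 0], "hand": 0.02}, {"translation": [0.01, 0.045, 0], "turn": [0, 0, 0], "hand": 0.02}, {"translation": [0, 0.045, 0], "turn": [0, 0, 0], "hand": 0.02}, {"translation": [0, 0.045, 0], "turn": [0, 0, 0], "hand": 0.02}, {"translation": [0, 0.045, 0], "turn": [0, 0, 0], "hand": 0.02}])

```text
time: 3.7
ee_pos: [0.3995, -0.0631, 0.2101]
eef_rot: [0.994, -0.106, -0.001, 0.001]
ft_force: [2.1, 0.2, -3.1]
width: 0.0296
```

>>> apply_moves(deltas=[{"translation": [-0.01, 0.045, 0], "turn": [0, 0, 0], "hand": 0.02}, {"translation": [-0.01, 0.045, 0], "turn": [0, 0, 0], "hand": 0.02}, {"translation": [-0.01, 0.045, 0], "turn": [0, 0, 0], "hand": 0.02}, {"translation": [-0.01, 0.045, 0], "turn": [0, 0, 0], "hand": 0.02}, {"translation": [-0.01, 0.02, 0], "turn": [0, 0, 0], "hand": 0.02}])

```text
time: 4.2
ee_pos: [0.3436, 0.1464, 0.2047]
eef_rot: [0.994, -0.105, -0.004, 0.002]
ft_force: [-0.7, 0.0, -2.8]
width: 0.0296
```

>>> apply_moves(deltas=[{"translation": [0, 0.005, 0.01], "turn": [0, 0, 0], "hand": 0.02}, {"translation": [0, 0, 0], "turn": [0, 0, 0], "hand": 0.02}])

```text
time: 4.4
ee_pos: [0.3416, 0.1535, 0.2136]
eef_rot: [0.995, -0.102, -0.005, 0.003]
ft_force: [0.2, -1.0, -3.6]
width: 0.0301
```

```bash
python3 - <<'E'
from h import *
s=readout.read_state(); print(s['time'],s['ee_pos'],s['eef_rot'])
c,_=snap('wrist','w3.png'); import pickle; pickle.dump(c,open('w3.pkl','wb'))
print(proj(c,[s['ee_pos'],[.384,.258,.04]]))
E
```

```text
4.4 [0.34159809 0.15349013 0.21358144] [ 0.9947555  -0.10213184 -0.0045643   0.00312383]
[[282.20438785 265.68780694]
 [164.9775292  166.27501029]]
```

View pics/w3.png

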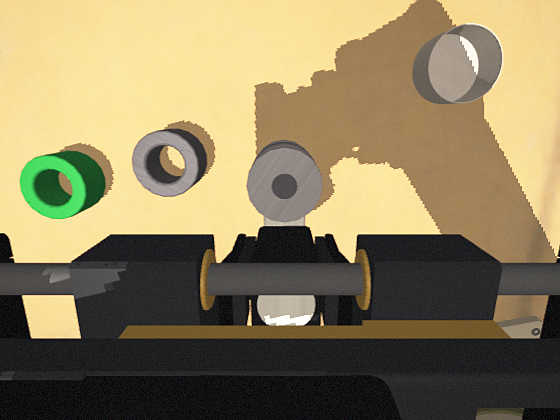

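The wrist view shows the die's top face near (166,162), the green look-alike at (60,185), and the held no-go leg top near (284,184). I fit ellipses to both.

```bash
python3 - <<'E'
from h import *
import pickle
from scipy.spatial.transform import Rotation as Ro
c=pickle.load(open('w3.pkl','rb')); im=cv2.imread('pics/w3.png'); hsv=cv2.cvtColor(im,cv2.COLOR_BGR2HSV)
m=((hsv[:,:,1]<60)&(hsv[:,:,2]>75)&(hsv[:,:,2]<200)).astype(np.uint8)
m=cv2.morphologyEx(m,cv2.MORPH_OPEN,np.ones((3,3),np.uint8))
def fit(x0,x1,y0,y1,z):
    k=max(cv2.findContours(np.ascontiguousarray(m[y0:y1,x0:x1]),cv2.RETR_EXTERNAL,cv2.CHAIN_APPROX_NONE)[0],key=cv2.contourArea).reshape(-1,2)+[x0,y0]
    h=cv2.convexHull(k.astype(np.int32)).reshape(-1,2); P=ray(c,k,z)[:,:2]
    (cx,cy),r=cv2.minEnclosingCircle(P.astype(np.float32)); e=cv2.fitEllipse(k.astype(np.float32))
    p=ray(c,[e[0]],z)[0]; print('ell',e,'pos',p,'enclosing',cx,cy,'diam',2*r); return p
die=fit(120,225,110,215,.04)
no=fit(235,335,150,228,.2136-.0939+.06)
s=readout.read_state(); R=Ro.from_quat(s['eef_rot']).as_matrix()
print('R',R.round(3)); print('nogo rel tool',R.T@(no-s['ee_pos']))
E
```

```text
ell ((165.06405639648438, 163.2093505859375), (62.15952682495117, 68.03799438476562), 130.65916442871094) pos [0.38678015 0.25706737 0.04      ] enclosing 0.3860735297203064 0.25733453035354614 diam 0.06294329464435577
ell ((284.0581359863281, 185.55465698242188), (73.98865509033203, 77.77598571777344), 178.15121459960938) pos [0.3721332  0.14606416 0.1797    ] enclosing 0.3709135055541992 0.1465161144733429 diam 0.04654254391789436
R [[ 0.979 -0.204 -0.011]
 [-0.204 -0.979 -0.005]
 [-0.01   0.008 -1.   ]]
nogo rel tool [3.18907947e-02 2.92424797e-05 3.28234246e-02]
```

>>> apply_moves(deltas=[{"translation": [0.03, 0.032, 0], "turn": [0, -0.01, 0], "hand": 0.02}, {"translation": [0.03, 0.032, 0], "turn": [0, -0.007, 0], "hand": 0.02}, {"translation": [0.027, 0.031, 0], "turn": [0, 0, 0], "hand": 0.02}, {"translation": [0, 0, 0], "turn": [0, 0, 0], "hand": 0.02}, {"translation": [0, 0, 0], "turn": [0, 0, 0], "hand": 0.02}])

```text
time: 4.95
ee_pos: [0.4339, 0.2398, 0.2065]
eef_rot: [0.994, -0.112, -0.0, 0.003]
ft_force: [-0.4, -0.3, -3.3]
width: 0.0295
```

```bash
python3 - <<'E'
from h import *
from scipy.spatial.transform import Rotation as Ro
s=readout.read_state(); R=Ro.from_quat(s['eef_rot']).as_matrix(); print(s['ee_pos'],R.round(4))
print('target',np.array([.3865,.2572])-R[:2,0]*-.0425, 'z axis wanted .0074,-.0068')
E
```

```text
[0.43393402 0.23976879 0.20645478] [[ 9.751e-01 -2.216e-01 -1.300e-03]
 [-2.216e-01 -9.751e-01 -6.500e-03]
 [ 2.000e-04  6.600e-03 -1.000e+00]]
target [0.42794298 0.24778038] z axis wanted .0074,-.0068
```

>>> apply_moves(deltas=[{"translation": [-0.006, 0.008, 0], "turn": [0, -0.008, 0.01], "hand": 0.02}, {"translation": [0, 0, -0.025], "turn": [0, 0, 0], "hand": 0.02}, {"translation": [0, 0, -0.015], "turn": [0, 0, 0], "hand": 0.02}, {"translation": [0, 0, 0], "turn": [0, 0, 0], "hand": 0.02}])

```text
time: 5.35
ee_pos: [0.4271, 0.2437, 0.1661]
eef_rot: [0.994, -0.108, 0.007, 0.005]
ft_force: [0.1, -0.2, -4.3]
width: 0.0297
```

```bash
cat > t.py <<'E'
from h import *
from scipy.spatial.transform import Rotation as Ro
s=readout.read_state(); R=Ro.from_quat(s['eef_rot']).as_matrix()
t=np.array([.3865,.2572])-R[:2,0]*-.0425
print(s['time'],s['ee_pos'].round(4),'zax',R[:2,2].round(4),'err',(t-s['ee_pos'][:2]).round(4),'footz',s['ee_pos'][2]-.0939)
E
python3 t.py; python3 - <<'E'
from h import *
c,im=snap('scene','s2.png'); a=im[200:330,150:320,::-1]; cv2.imwrite('pics/s2c.png',cv2.resize(a,(784,600),interpolation=cv2.INTER_CUBIC))
E
```

```text
5.35 [0.4271 0.2437 0.1661] zax [ 0.0134 -0.0125] err [0.0009 0.0043] footz 0.07217311341330322
```

View pics/s2c.png

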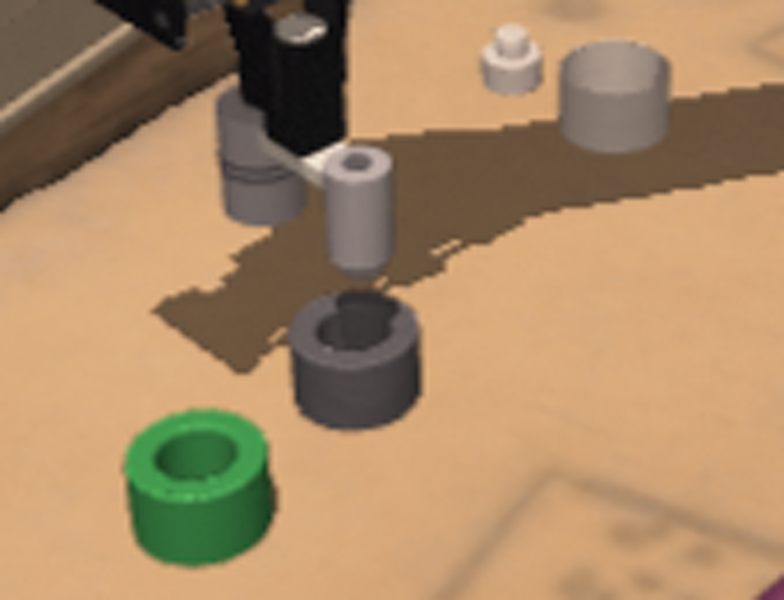

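```bash
python3 - <<'E'
from h import *
c=calibration('scene')
f=lambda x,y:[[150+x*170/784-.4,200+y*130/600-.4]]
d=ray(c,f(355.5,329),.04)[0]; l=ray(c,f(358.5,163),.132)[0]; t=ray(c,f(358,266),.072)[0]
print(d,l,t,'die-leg',d-l,'die-tip',d-t)
E
```

```text
[0.38566472 0.2606478  0.04      ] [0.38375522 0.2536727  0.132     ] [0.38792283 0.25340001 0.072     ] die-leg [ 0.00190949  0.00697509 -0.092     ] die-tip [-0.00225812  0.00724779 -0.032     ]
```

>>> apply_moves(deltas=[{"translation": [0.0005, 0.006, 0], "turn": [0.006, 0.006, 0], "hand": 0.02}, {"translation": [0, 0.001, -0.01], "turn": [0, 0, 0], "hand": 0.02}, {"translation": [0, 0, -0.012], "turn": [0, 0, 0], "hand": 0.02}, {"translation": [0, 0, 0], "turn": [0, 0, 0], "hand": 0.02}])

```text
time: 5.8
ee_pos: [0.4296, 0.2519, 0.1497]
eef_rot: [0.994, -0.109, 0.009, 0.002]
ft_force: [-0.3, -0.6, -3.5]
width: 0.0297
```

```bash
python3 t.py
```

```text
5.8 [0.4296 0.2519 0.1497] zax [ 0.017 -0.006] err [-0.0016 -0.0039] footz 0.055826884609856395
```

>>> apply_moves(deltas=[{"translation": [-0.001, -0.0025, -0.006], "turn": [0, 0.01, 0], "hand": 0.02}, {"translation": [0, 0, -0.01], "turn": [0, 0, 0], "hand": 0.02}, {"translation": [0, 0, -0.004], "turn": [0, 0, 0], "hand": 0.02}])

```text
time: 6.1
ee_pos: [0.4299, 0.2501, 0.1321]
eef_rot: [0.994, -0.109, 0.005, 0.002]
ft_force: [-0.1, 0.4, -4.0]
width: 0.0296
```

```bash
python3 t.py
```

```text
6.1 [0.4299 0.2501 0.1321] zax [ 0.0101 -0.0045] err [-0.0019 -0.0021] footz 0.038182101574490854
```

>>> apply_moves(deltas=[{"translation": [-0.001, -0.001, -0.005], "turn": [0, 0.002, 0], "hand": 0.02}, {"translation": [-0.0005, 0, -0.006], "turn": [0, 0, 0], "hand": 0.02}, {"translation": [0, 0, -0.003], "turn": [0, 0, 0], "hand": 0.02}])

```text
time: 6.4
ee_pos: [0.4288, 0.249, 0.118]
eef_rot: [0.994, -0.11, 0.004, 0.002]
ft_force: [-0.5, 0.2, -4.2]
width: 0.0295
```

```bash
python3 t.py
```

```text
6.4 [0.4288 0.249  0.118 ] zax [ 0.0084 -0.004 ] err [-0.0008 -0.001 ] footz 0.024070637625651398
```

>>> apply_moves(deltas=[{"translation": [0, 0, -0.007], "turn": [0, 0, 0], "hand": 0.02}, {"translation": [0, 0, -0.006], "turn": [0, 0, 0], "hand": 0.02}, {"translation": [0, 0, -0.003], "turn": [0, 0, 0], "hand": 0.02}, {"translation": [0, 0, 0], "turn": [0, 0, 0], "hand": 0.02}])

```text
time: 6.8
ee_pos: [0.4285, 0.2489, 0.1001]
eef_rot: [0.994, -0.109, 0.004, 0.002]
ft_force: [0.1, 0.4, -3.6]
width: 0.0296
```

```bash
python3 t.py
```

```text
6.8 [0.4285 0.2489 0.1001] zax [ 0.0076 -0.0043] err [-0.0005 -0.001 ] footz 0.006245457368324922
```

Smooth, with no contact force. I go down until the feet touch.

>>> apply_moves(deltas=[{"translation": [0, 0, -0.004], "turn": [0, 0, 0], "hand": 0.02}, {"translation": [0, 0, -0.003], "turn": [0, 0, 0], "hand": 0.02}, {"translation": [0, 0, -0.001], "turn": [0, 0, 0], "hand": 0.02}, {"translation": [0, 0, -0.001], "turn": [0, 0, 0], "hand": 0.02}])

```text
time: 7.2
ee_pos: [0.4295, 0.2498, 0.094]
eef_rot: [0.994, -0.109, 0.005, 0.002]
ft_force: [-5.2, -4.0, 12.8]
width: 0.0299
```

```bash
python3 t.py
```

```text
7.2 [0.4295 0.2498 0.094 ] zax [ 0.0102 -0.0053] err [-0.0015 -0.0018] footz 0.0001404132592279922
```

>>> apply_moves(deltas=[{"translation": [0, 0, 0], "turn": [0, 0, 0], "hand": 0.02}, {"translation": [0, 0, 0], "turn": [0, 0, 0], "hand": 0.02}, {"translation": [-0.0005, -0.0005, 0.006], "turn": [0, 0, 0], "hand": 0.02}, {"translation": [0, 0, 0.012], "turn": [0, 0, 0], "hand": 0.02}, {"translation": [0, 0, 0.015], "turn": [0, 0, 0], "hand": 0.02}])

```text
time: 7.7
ee_pos: [0.4279, 0.2489, 0.1275]
eef_rot: [0.994, -0.109, 0.004, 0.003]
ft_force: [0.6, 0.4, -3.6]
width: 0.0297
```

```bash
python3 t.py
```

```text
7.7 [0.4279 0.2489 0.1275] zax [ 0.0073 -0.0061] err [ 0.0001 -0.0009] footz 0.03355003704515973
```

>>> apply_moves(deltas=[{"translation": [0, 0, 0.025], "turn": [0, 0, 0], "hand": 0.02}, {"translation": [0, 0, 0.015], "turn": [0, 0, 0], "hand": 0.02}, {"translation": [-0.03, 0.007, 0], "turn": [0, 0, 0], "hand": 0.02}, {"translation": [-0.025, 0.005, 0], "turn": [0, 0, 0], "hand": 0.02}, {"translation": [-0.015, 0.003, 0], "turn": [0, 0, 0], "hand": 0.02}])

```text
time: 8.2
ee_pos: [0.3588, 0.2653, 0.1754]
eef_rot: [0.994, -0.11, 0.007, 0.0]
ft_force: [0.2, -0.0, -3.2]
width: 0.0297
```

```bash
sed 's/-\.0425/.0335/' t.py > t2.py; python3 t2.py
```

```text
8.2 [0.3588 0.2653 0.1754] zax [ 0.0132 -0.0016] err [-0.005  -0.0007] footz 0.08145198161276683
```

>>> apply_moves(deltas=[{"translation": [-0.004, 0, -0.01], "turn": [-0.004, 0.006, 0], "hand": 0.02}, {"translation": [0, 0, -0.012], "turn": [0, 0, 0], "hand": 0.02}, {"translation": [0, 0, -0.005], "turn": [0, 0, 0], "hand": 0.02}])

```text
time: 8.5
ee_pos: [0.3546, 0.2659, 0.1487]
eef_rot: [0.994, -0.109, 0.006, 0.002]
ft_force: [-0.1, 0.4, -4.2]
width: 0.0294
```

```bash
python3 t2.py
```

```text
8.5 [0.3546 0.2659 0.1487] zax [ 0.0114 -0.0059] err [-0.0008 -0.0015] footz 0.05482027678789876
```

Centred within about 2 mm, and the foot is 15 mm above the mouth. I descend gently to contact.

>>> apply_moves(deltas=[{"translation": [-0.001, -0.001, -0.008], "turn": [0, 0.002, 0], "hand": 0.02}, {"translation": [0, 0, -0.004], "turn": [0, 0, 0], "hand": 0.02}, {"translation": [0, 0, -0.002], "turn": [0, 0, 0], "hand": 0.02}])

```text
time: 8.8
ee_pos: [0.3543, 0.2642, 0.1323]
eef_rot: [0.994, -0.11, 0.003, 0.002]
ft_force: [-7.8, -0.3, 29.6]
width: 0.0298
```

```bash
python3 t2.py
```

```text
8.8 [0.3543 0.2642 0.1323] zax [ 0.0062 -0.0056] err [-0.0005  0.0003] footz 0.038399237828412494
```

>>> apply_moves(deltas=[{"translation": [0, 0, -0.001], "turn": [0, 0, 0], "hand": 0.02}, {"translation": [0, 0, -0.001], "turn": [0, 0, 0], "hand": 0.02}, {"translation": [0, 0, -0.001], "turn": [0, 0, 0], "hand": 0.02}, {"translation": [0, 0, -0.001], "turn": [0, 0, 0], "hand": 0.02}, {"translation": [0, 0, -0.001], "turn": [0, 0, 0], "hand": 0.02}])

```text
time: 9.3
ee_pos: [0.3547, 0.2647, 0.1324]
eef_rot: [0.994, -0.11, 0.003, 0.004]
ft_force: [-7.4, -2.5, 13.2]
width: 0.0295
```

```bash
python3 t2.py
```

```text
9.3 [0.3547 0.2647 0.1324] zax [ 0.0043 -0.0095] err [-0.0009 -0.0002] footz 0.0385340931633741
```

Steady at about 16 N net with the foot at about 39 mm, so it does not enter. I hold for another half second.

>>> apply_moves(deltas=[{"translation": [0, 0, -0.001], "turn": [0, 0, 0], "hand": 0.02}, {"translation": [0, 0, -0.001], "turn": [0, 0, 0], "hand": 0.02}, {"translation": [0, 0, -0.001], "turn": [0, 0, 0], "hand": 0.02}, {"translation": [0, 0, -0.001], "turn": [0, 0, 0], "hand": 0.02}, {"translation": [0, 0, -0.001], "turn": [0, 0, 0], "hand": 0.02}])

```text
time: 9.8
ee_pos: [0.3549, 0.2651, 0.1325]
eef_rot: [0.994, -0.111, 0.002, 0.006]
ft_force: [-6.9, -4.6, 13.1]
width: 0.0296
```

```bash
python3 t2.py; python3 - <<'E'
from h import *
c,im=snap('scene','s3.png'); a=im[190:320,150:320,::-1]; cv2.imwrite('pics/s3c.png',cv2.resize(a,(784,600),interpolation=cv2.INTER_CUBIC))
E
```

```text
9.8 [0.3549 0.2651 0.1325] zax [ 0.003  -0.0134] err [-0.001  -0.0005] footz 0.03855100128030141
```

View pics/s3c.png

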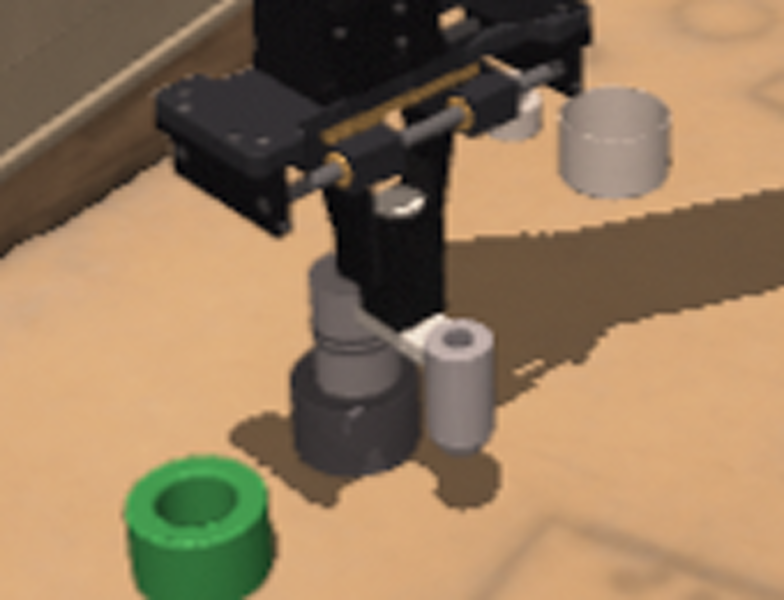

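The no-go leg (355,350) sits centred on the die mouth, upright, and has not entered. I lift and carry the gauge to a free spot near (0.40, 0.13), between the die and the tin.

>>> apply_moves(deltas=[{"translation": [0, 0, 0.02], "turn": [0, 0, 0], "hand": 0.02}, {"translation": [0, 0, 0.02], "turn": [0.006, -0.004, 0], "hand": 0.02}, {"translation": [0.015, -0.045, 0], "turn": [0, 0, 0], "hand": 0.02}, {"translation": [0.015, -0.045, 0], "turn": [0, 0, 0], "hand": 0.02}, {"translation": [0.01, -0.04, 0], "turn": [0, 0, 0], "hand": 0.02}])

```text
time: 10.35
ee_pos: [0.3952, 0.1375, 0.1752]
eef_rot: [0.994, -0.105, 0.005, 0.001]
ft_force: [0.2, 0.7, -4.7]
width: 0.0298
```

>>> apply_moves(deltas=[{"translation": [0, 0, -0.02], "turn": [0, 0, 0], "hand": 0.02}, {"translation": [0, 0, -0.02], "turn": [0, 0, 0], "hand": 0.02}, {"translation": [0, 0, -0.01], "turn": [0, 0, 0], "hand": 0.02}, {"translation": [0, 0, 0], "turn": [0, 0, 0], "hand": 0.02}])

```text
time: 10.75
ee_pos: [0.3981, 0.1306, 0.1243]
eef_rot: [0.994, -0.111, 0.006, 0.001]
ft_force: [0.6, 0.3, -3.6]
width: 0.0296
```

```bash
python3 t2.py
```

```text
10.75 [0.3981 0.1306 0.1243] zax [ 0.0113 -0.004 ] err [-0.0443  0.1339] footz 0.030429476389135277
```

>>> apply_moves(deltas=[{"translation": [0, 0, -0.014], "turn": [0, 0.003, 0], "hand": 0.02}, {"translation": [0, 0, -0.01], "turn": [0, 0, 0], "hand": 0.02}, {"translation": [0, 0, -0.004], "turn": [0, 0, 0], "hand": 0.02}, {"translation": [0, 0, -0.001], "turn": [0, 0, 0], "hand": 0.02}, {"translation": [0, 0, 0], "turn": [0, 0, 0], "hand": 0.02}])

```text
time: 11.25
ee_pos: [0.3989, 0.1323, 0.0943]
eef_rot: [0.994, -0.109, 0.005, 0.001]
ft_force: [-0.8, -1.1, -2.9]
width: 0.0294
```

```bash
python3 t2.py
```

```text
11.25 [0.3989 0.1323 0.0943] zax [ 0.0095 -0.003 ] err [-0.0451  0.1322] footz 0.000396312378124708
```

>>> apply_moves(deltas=[{"translation": [0, 0, -0.0015], "turn": [0, 0, 0], "hand": 0.02}, {"translation": [0, 0, 0], "turn": [0, 0, 0], "hand": 0.02}])

```text
time: 11.45
ee_pos: [0.3998, 0.1326, 0.0946]
eef_rot: [0.994, -0.109, 0.006, 0.001]
ft_force: [-0.5, 0.3, -4.0]
width: 0.0296
```

>>> apply_moves(deltas=[{"translation": [0, 0, -0.002], "turn": [0, 0.003, 0], "hand": 0.02}, {"translation": [0, 0, -0.002], "turn": [0, 0, 0], "hand": 0.02}])

```text
time: 11.65
ee_pos: [0.4008, 0.1331, 0.0939]
eef_rot: [0.994, -0.109, 0.005, 0.002]
ft_force: [-20.8, -5.5, 44.1]
width: 0.0299
```

>>> apply_moves(deltas=[{"translation": [0, 0, 0], "turn": [0, 0, 0], "hand": 0.03}, {"translation": [0, 0, 0], "turn": [0, 0, 0], "hand": 0.04}, {"translation": [0, 0, 0], "turn": [0, 0, 0], "hand": 0.087}, {"translation": [0, 0, 0], "turn": [0, 0, 0], "hand": 0.087}, {"translation": [0, 0, 0], "turn": [0, 0, 0], "hand": 0.087}])

```text
time: 12.15
ee_pos: [0.4022, 0.1337, 0.0952]
eef_rot: [0.994, -0.109, 0.007, 0.001]
ft_force: [-0.2, 0.2, 0.1]
width: 0.0539
```

>>> apply_moves(deltas=[{"translation": [0, 0, 0], "turn": [0, 0, 0], "hand": 0.087}, {"translation": [0, 0, 0], "turn": [0, 0, 0], "hand": 0.087}, {"translation": [0, 0, 0], "turn": [0, 0, 0], "hand": 0.087}])

```text
time: 12.45
ee_pos: [0.4022, 0.1337, 0.0951]
eef_rot: [0.994, -0.109, 0.007, 0.001]
ft_force: [0.2, 0.6, -0.3]
width: 0.0781
```

>>> apply_moves(deltas=[{"translation": [0, 0, 0.02], "turn": [0, 0, 0], "hand": 0.087}, {"translation": [0, 0, 0.04], "turn": [0, 0, 0], "hand": 0.087}, {"translation": [0, 0, 0.04], "turn": [0, 0, 0], "hand": 0.087}, {"translation": [0, 0, 0], "turn": [0, 0, 0], "hand": 0.087}])

```text
time: 12.85
ee_pos: [0.4005, 0.1335, 0.1975]
eef_rot: [0.994, -0.109, 0.005, 0.001]
ft_force: [1.0, -0.3, -0.6]
width: 0.0867
```

```bash
python3 - <<'E'
from h import *
c,im=snap('scene','s4.png'); a=im[170:320,160:356,::-1]; cv2.imwrite('pics/s4c.png',cv2.resize(a,(784,600),interpolation=cv2.INTER_CUBIC))
E
```

```text
(no output)
```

View pics/s4c.png

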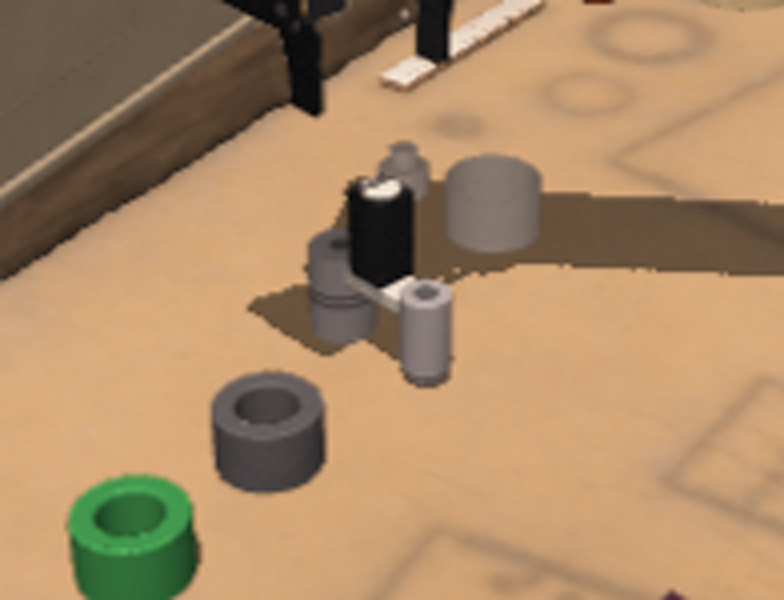

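The gauge stands upright on both legs (crop 340,335 and 425,380), well clear of the die (268,435), and the gripper is free above it. I hand in.

```bash
python3 -c "
from bench import order; print(order.close_job())"
```

```text
the job is handed in; nothing more can be done
None
```

The die check was carried out in full and the job is handed in, at about 13 s of the 58 s allowed; no verdict is reported.

- **Go leg:** It went into the dark steel die's bore with no side force and reached the bench. The foot was at about 0 mm, with 13 N of upward contact force.
- **No-go leg:** I pressed it on the same mouth for about 1 s, with force readings from 13 to 30 N. The foot stayed at about 38.5 mm and did not enter. A scene picture showed it centred and upright on the mouth.
- **Final placing:** I set the gauge down near (0.40, 0.13) and let go. The last picture shows it upright on both legs, more than 10 cm from the die, with the gripper clear above it.

**Disagreements and refusals:**
- The gauge's position differed by about 8 to 17 mm in y between the fixed cameras and the wrist camera. I used the wrist camera, and the grasp confirmed it.
- While lining up the go leg over the bore, the scene and wrist estimates differed by about 3 mm. I aimed between them, and the free insertion supported that.
- The held no-go leg's top measured 46.5 mm across instead of 42 mm, so I used that fit only as a rough cross-check of how the gauge sat in the gripper.
- Setting the gauge down peaked at about 44 N upward at the wrist (about 49 N in all), through the gauge's own feet.
- My first two move calls were refused because the rows had no "hand" value; nothing moved.

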